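Slide a hardness reference block along the rail into the corner nest

ROBOT

A 6-joint arm with a two-finger parallel gripper is mounted at the origin on a cart in front of the work surface, level with it; the furniture and walls round the work are solid. World frame = base frame: x ahead of the robot, y to its left, z up, the work surface at z = 0. Lengths are in m, angles in rad, forces in N, time in s.
With the tool pointing down it reaches from about 0.35 to 0.725 m from the base axis. Payload 4.3 kg.
Tool frame: the origin (TCP) lies midway between the tips of the shut fingers; the grasp point (between the pads) lies 19 mm behind it (bot.tcp_to_grasp is the z of the grasp point in the tool frame, in m); z points along the fingers, y is the line along which they close (so a half turn about z gives the same grasp; the last joint's range is limited). The gripper opens to 85 mm and grips with 20 to 120 N. Pads are 22 mm wide; open, the fingers measure 114 mm over their backs; the gripper's body (76 mm by 85 mm) begins 54 mm behind the grasp point. The pads swing forward as they close: fully open they stand 13 mm farther back than shut.
Start: joints at [-1.361, 0.377, 0.081, 1.274, 0, 1.46], TCP at [0.181, -0.546, 0.231] pointing down, gripper open.
Joint ranges: [-2.72, 2.72], [-0.84, 1.66], [-1.02, 1.22], [-1.77, 2.12], [-1.37, 1.28], [-3.14, 3.14]. Speed limits (rad/s): [2.57, 2.57, 3.14, 3.14, 3.14, 3.14].

INTERFACE

Orientations are given as a unit quaternion [x, y, z, w].
In Python, from station import bot, optics gives the robot as it stands.
- The arm moves only by the tool send_rows, never from a script. Its argument "targets" is a list that holds one entry, the list of rows, each a list of 7 numbers: the closure, from -1 (fully open) to 1 (shut), then the shift along the world's x, y, z as a fraction of full scale, then the turn, a rotation vector about the world's x, y, z as a fraction of full scale. A call has 1 to 5 rows; each row shifts and turns the commanded pose from where the row before left it; what a row does not reach is not made up. Full scale, the value 1, is 10 cm for a shift and 2 rad for a turn. A row lasts 1/10 s, in which the tool goes at most 50 mm and 8.59 degrees, less where a joint would pass 70% of its speed; a pose out of reach is approached as far as the arm can. A call with a number of a shift or a turn outside -1 to 1 is refused whole. A call with a gripper value outside its range is refused whole. The fingers move at their own pace and stop on an object; "grip_force" is the grip in N (left out, the last holds). Time passes only in rows, so rows that do not move let the fingers close. It gives the time, the measured TCP pose, the force, the opening and the grip force at its end, in the units of the state.
- bot.get_state(): the state, without advancing time (a new reading comes with each control period).
- optics.read_camera(name): name is "scene" or "top"; returns a dict with "image" (480x640x3 uint8, red, green, blue), "fov_y" (degrees; the focal length in pixels is half the picture's height over the tangent of half this angle, whatever the lens; pixels are square), "cx", "cy" (the principal point, pixels), "distortion" ([k1, k2, p1, p2, k3] as OpenCV has them; the pictures are not rectified), "camera_from_world" (4x4, takes a point from world to camera coordinates). Camera axes: x right, y down, z forward; pixel columns grow to the right and rows downward; lengths in m; the calibration is good to about 2 mm. A picture is of the moment at which its call begins. There is no depth.
- bot.close_job(): hands the job in; it is judged then, once.
The state is a dict: "time": time; "joints": joint angles; "joint_velocities": joint speeds; "joint_efforts": joint torques, N m; "tool_pos": TCP position; "eef_rot": TCP orientation; "wrist_force": force on the tool from outside, world axes, zero at the start; "moment": the same for the moment, N m; "finger_gap": opening from 0.0 (shut) to 1.0 (fully open); "finger_force": force on a finger pad.
Only numpy, scipy, OpenCV 4.12 (cv2) and the standard library are available. Lean on these libraries where they do the work, as an engineer would, in place of code of your own. Each camera call takes 0.05 s, during which the arm holds its last target. There are 200 camera calls.

TASK

The round red reference block lies loose on the aluminium locating plate. With the fingertips, without picking it up or tipping it, push it across to the dark long rail before it passes the black line, then keep it against the rail and slide it along to the left until it is fully home in the corner nest, touching both the rail and the end stop. Leave it there and do not disturb the yellow block, the green block or the brown vial in front of the plate.

Things in the scene. Friction and masses are not known exactly. Their poses are not given: they have to be found in the camera images.
- plate: Aluminium locating plate fixed to the table, 140 (x) x 320 (y) x 10 mm (z); origin at the centre of its underside, so its deck is at z = +10 mm. x points to the rail side (away from the robot), y to the nest end (left). All dark steel bars on it stand 8 mm above the deck and are polished, so the block slides easily along them. The red block starts on the deck on the -y side of the black line, clear of the rail.
- rail_mid (a point): Middle of the long dark rail's guiding face, at deck height: x = +55 mm on the plate. The face looks to -x and the rail runs along the plate's y from -145 to +150 mm. Axes as the plate's.
- line_mid (a point): Middle of the thin black line painted across the deck, parallel to the plate's x, at y = -20 mm on the plate; flush with the deck. Axes as the plate's.
- seat (a point): Centre of the corner nest on the deck surface, x = +35, y = +115 mm on the plate: the block's axis stands here when it touches both the rail and the end stop (a dark bar along x with its face at y = +135). A short lip (x 0 to +10, y +113 to +135) closes the nest's near side; the mouth between lip and rail is 45 mm wide and opens to -y. Axes as the plate's.
- red_center (a point): Loose round red reference block, a disc of 40 mm diameter and 16 mm height, lying flat on the deck, about 30 g; the point is its centre (8 mm above its underside), z along its axis. Its yaw means nothing.
- yellow_block_center (a point): Loose round yellow block, 40 mm diameter, 16 mm high, on the table in front of the plate; its centre. Must not be disturbed.
- green_block_center (a point): Loose round green block, 40 mm diameter, 16 mm high, on the table in front of the plate; its centre. Must not be disturbed.
- brown_vial_center (a point): Loose brown vial with black cap standing upright on the table in front of the plate, 30 mm diameter, 52 mm high; its centre, half-way up. Must not be disturbed.
There are look-alikes about, which are no part of the job. What is meant by the part that bears red_center is not orange or pink, and is the smaller of those in its own colour.

How it is judged:
By the outcome, as a careful person would: the job done as asked, in the order asked, and still so for the second after the job is handed in, with the robot touching nothing.
It also fails if it takes over 48 s, if anything falls off the work surface, if the arm or the gripper's body presses on something with over 40 N, if the wrist force passes 120 N, or if a joint passes its speed limit or range.

## Working session

There is one attempt and no reset: what is moved stays moved. The work goes in short steps, Python scripts to look and compute and a tool call to move; the robot and the scene stay as the last step left them, time stands still between calls to the robot, and variables do not carry over. Pictures are saved under pics/ and viewed, at most 10 in all, crops included, and the job is handed in when it is done.

Besides the shell and the picture viewer there is one more tool, called by a JSON object that holds its "api" and its "payload", one argument or row to a line. send_rows: Moves the arm, as the interface text tells. Its arguments: {"type":"object","properties":{"targets":{"type":"array","items":{"type":"array","items":{"type":"array","items":{"type":"number"}}}},"grip_force":{"type":"number"}},"required":["targets"]}

```bash
ls; mkdir -p pics; cat > h.py <<'E'
from station import bot, optics
import cv2, numpy as np
def cam(n):
    r=optics.read_camera(n); f=240/np.tan(np.radians(r["fov_y"]/2))
    K=np.array([[f,0,r["cx"]],[0,f,r["cy"]],[0,0,1.]]); return r["image"],K,np.array(r["distortion"]),np.array(r["camera_from_world"])
def save(n,img): cv2.imwrite("pics/"+n,np.ascontiguousarray(img[:,:,::-1]))
def px2w(c,uv,z):
    _,K,D,T=c; q=cv2.undistortPoints(np.array(uv,float).reshape(-1,1,2),K,D).reshape(-1,2)
    d=np.c_[q,np.ones(len(q))]@T[:3,:3]; o=-T[:3,:3].T@T[:3,3]
    return o+d*((z-o[2])/d[:,2])[:,None]
def w2px(c,P):
    _,K,D,T=c; return cv2.projectPoints(np.array(P,float).reshape(-1,3),cv2.Rodrigues(T[:3,:3])[0],T[:3,3],K,D)[0].reshape(-1,2)
E
python3 - <<'E'
from h import *
for n in("scene","top"):
    c=cam(n); save(n+"0.png",c[0]); print(n,c[1][0,0],c[2],-c[3][:3,:3].T@c[3][:3,3])
s=bot.get_state();print(s)
E
```

```text
pics
scene 583.196485129793 [0.02514458 0.         0.         0.         0.        ] [-0.15390461  0.49853943  0.42757197]
top 600.3013278334745 [0.06676912 0.         0.         0.         0.        ] [0.39197061 0.06384068 1.1359465 ]
{'time': 0.1, 'joints': array([-1.36130089e+00,  3.77985629e-01,  7.97659626e-02,  1.27441143e+00,
       -1.87709573e-05,  1.46050930e+00]), 'joint_velocities': array([-0.00048006, -0.00218957,  0.00176349, -0.00033724, -0.00361545,
        0.00036582]), 'joint_efforts': array([ 9.05708348e-04, -4.64694321e+01,  2.70582837e+01,  1.21129153e-02,
       -2.32457569e-04, -2.76608773e-06]), 'tool_pos': array([ 0.1806405 , -0.54526504,  0.23045932]), 'eef_rot': array([ 9.87244189e-01,  1.59210769e-01, -5.48613337e-05, -9.15789466e-04]), 'wrist_force': array([ 0.073809  ,  0.16411084, -0.47549761]), 'moment': array([ 0.00655798, -0.03761328, -0.00152344]), 'finger_force': 0.0, 'finger_gap': 1.000680388833274}
```

View pics/scene0.png

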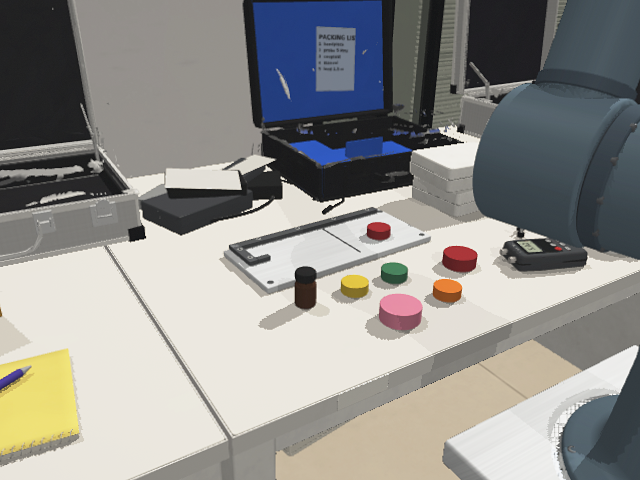

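View pics/top0.png

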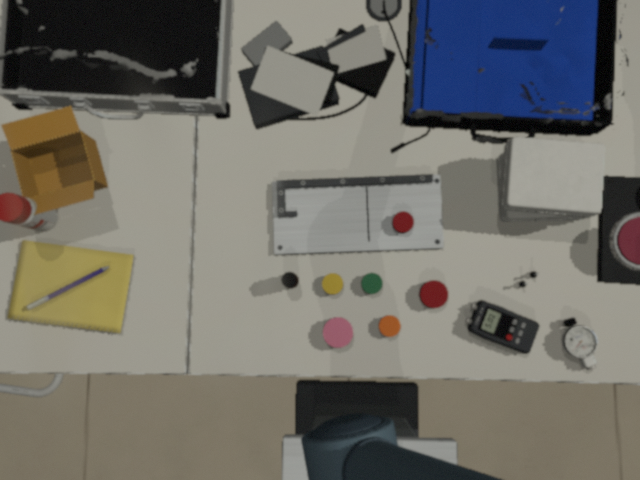

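Red look-alikes in the top view are the small red disc on the plate at (402,222), a larger red one on the table at (433,294), orange at (389,326) and pink at (338,332). I choose (402,222), since it is the smaller red and lies on the deck. The yellow block is at (333,284), the green at (372,283) and the vial at (290,280). Next is a close crop to check the choice and measure.

```bash
python3 - <<'E'
from h import *
c=cam("top"); im=c[0][165:300,262:462]; save("crop1.png",cv2.resize(im,None,fx=4,fy=4,interpolation=cv2.INTER_CUBIC))
hsv=cv2.cvtColor(c[0],cv2.COLOR_RGB2HSV)
m=(((hsv[...,0]<6)|(hsv[...,0]>172))&(hsv[...,1]>150)&(hsv[...,2]>80)).astype(np.uint8)
n,l,st,ce=cv2.connectedComponentsWithStats(m)
for i in range(1,n):
    if st[i,4]>100: print(ce[i],st[i], px2w(c,[ce[i]],.022))
E
```

```text
[ 11.36203523 206.22309198] [  0 194  30  27 511] [[0.569244   0.67064486 0.022     ]]
[402.33916084 222.00699301] [393 213  19  19 286] [[ 0.5498432  -0.05754936  0.022     ]]
[433.12476371 294.        ] [420 282  27  25 529] [[ 0.41680268 -0.11437561  0.022     ]]
```

View pics/crop1.png

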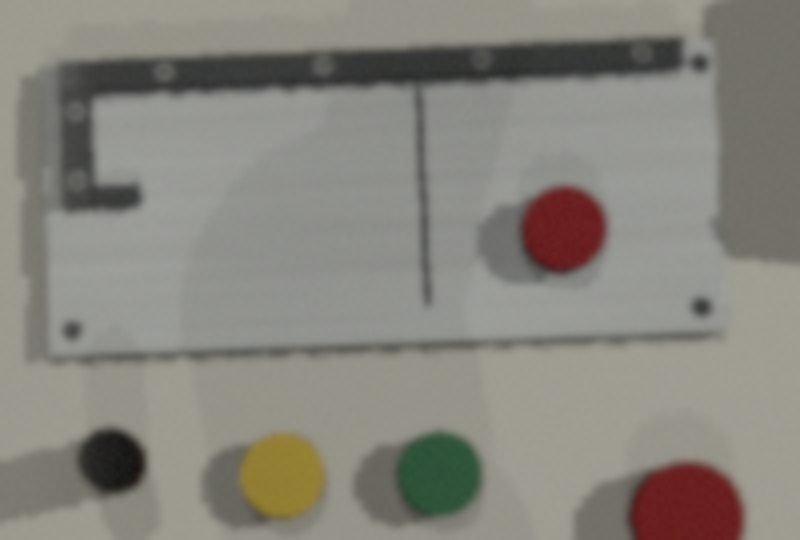

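The crop shows the small red disc at crop (564,228), well to the right of the black line, which runs from (419,83) to (429,304). The rail face runs from (97,95) to (683,74) and the nest is at upper left. I now fit the plate pose to these points.

```bash
cat >> h.py <<'E'
def inplate(p,P): 
    x,y,a=p; d=np.array(P)[:,:2]-[x,y]; R=np.array([[np.cos(a),-np.sin(a)],[np.sin(a),np.cos(a)]]); return d@R
def outplate(p,P):
    x,y,a=p; R=np.array([[np.cos(a),-np.sin(a)],[np.sin(a),np.cos(a)]]); return np.array(P)@R.T+[x,y]
E
python3 - <<'E'
from h import *
from scipy.optimize import least_squares
c=cam("top")
cr=lambda L:[(u/4+262-.375,v/4+165-.375) for u,v in L]
C=px2w(c,cr([(713,40),(722,333),(50,356),(50,65)]),.01); ct=[[.07,-.16],[-.07,-.16],[-.07,.16],[.07,.16]]
L=px2w(c,cr([(419,85),(429,304)]),.01); F=px2w(c,cr([(100,96),(250,90),(500,82),(680,76)]),.01); E=px2w(c,cr([(94,100),(94,180)]),.014)
res=lambda p: np.r_[(inplate(p,C)-ct).ravel(),inplate(p,L)[:,1]+.02,inplate(p,F)[:,0]-.055,inplate(p,E)[:,1]-.135]
r=least_squares(res,[.55,.06,0]); p=r.x; print(p.round(4),np.degrees(p[2]),(r.fun*1e3).round(1))
for n,uv,z in(("red",[402.34,222.0],.026),("yel",cr([(283,475)])[0],.016),("grn",cr([(439,474)])[0],.016),("vial",cr([(111,460)])[0],.052)):
    w=px2w(c,[uv],z); print(n,w.round(4),(inplate(p,w)*1e3).round(1))
print("seat",outplate(p,[[.035,.115]]))
s=cam("scene")
hsv=cv2.cvtColor(s[0],cv2.COLOR_RGB2HSV)
m=(((hsv[...,0]<6)|(hsv[...,0]>172))&(hsv[...,1]>150)&(hsv[...,2]>80)).astype(np.uint8)
n,l,st,ce=cv2.connectedComponentsWithStats(m)
for i in range(1,n):
    if st[i,4]>100: print(ce[i],px2w(s,[ce[i]],.02))
np.save("p.npy",p)
E
```

```text
[0.5648 0.0264 0.0453] 2.5979190067315563 [ 0.9  1.1  1.5  3.3  0.7 -1.1 -0.2 -4.3  0.6 -0.3 -1.  -0.4 -0.7 -0.8
 -0.1  0.8]
red [[ 0.5493 -0.0571  0.026 ]] [[-19.3 -82.7]]
yel [[0.4337 0.0714 0.016 ]] [[-128.9   50.9]]
grn [[ 0.4353 -0.0012  0.016 ]] [[-130.7  -21.7]]
vial [[0.438  0.1489 0.052 ]] [[-121.1  128.1]]
seat [[0.5945767  0.14286483]]
[378.28840125 230.43260188] [[ 0.54361818 -0.05475063  0.02      ]]
[459.49859944 258.24369748] [[ 0.40038588 -0.10131742  0.02      ]]
```

{"api": "send_rows", "payload": {
  "targets": [
    [[0.62,0.21,0.31,-0.05,0,0,0],[0.62,0.21,0.31,-0.05,0,0,0],[0.62,0.21,0.31,-0.05,0,0,0],[0.62,0.21,0.31,-0.05,0,0,0],[0.62,0.21,0.31,-0.05,0,0,0]]
  ],
  "grip_force": 20
}}

```text
time: 0.75
tool_pos: [0.2863, -0.3895, 0.2061]
eef_rot: [0.987, 0.159, 0.0, 0.0]
wrist_force: [0.9, 1.3, -0.2]
finger_gap: 0.191
finger_force: 0.0
```

{"api": "send_rows", "payload": {
  "targets": [
    [[0.62,0.21,0.31,-0.05,0,0,0],[0.62,0.21,0.31,-0.05,0,0,0],[0.62,0.21,0.31,-0.05,0,0,0],[0.62,0.21,0.31,-0.05,0,0,0],[0.62,0.21,0.31,-0.05,0,0,0]]
  ]
}}

```text
time: 1.25
tool_pos: [0.3914, -0.2345, 0.1812]
eef_rot: [0.987, 0.159, 0.0, 0.0]
wrist_force: [0.1, -0.7, -0.1]
finger_gap: 0.193
finger_force: 0.0
```

{"api": "send_rows", "payload": {
  "targets": [
    [[0.62,0.21,0.31,-0.05,0,0,0],[0.62,0.21,0.31,-0.05,0,0,0],[0.62,0.21,0.31,-0.05,0,0,0],[0.62,0.21,0.31,-0.05,0,0,0],[0.62,0,0,0,0,0,0]]
  ]
}}

```text
time: 1.75
tool_pos: [0.4761, -0.1085, 0.1607]
eef_rot: [0.987, 0.162, 0.0, -0.001]
wrist_force: [-0.0, -0.6, -0.4]
finger_gap: 0.192
finger_force: 0.0
```

{"api": "send_rows", "payload": {
  "targets": [
    [[0.62,0.13,0.18,0,0,0,0],[0.62,0.12,0.17,-0.2,0,0,0],[0.62,0,0,-0.4,0,0,0],[0.62,0,0,-0.4,0,0,0],[0.62,0,0,-0.3,0,0,0]]
  ]
}}

```text
time: 2.25
tool_pos: [0.4985, -0.0771, 0.0294]
eef_rot: [0.987, 0.159, -0.001, -0.0]
wrist_force: [-0.2, 0.4, -0.7]
finger_gap: 0.193
finger_force: 0.0
```

{"api": "send_rows", "payload": {
  "targets": [
    [[0.62,0,0,-0.07,0,0,0],[0.62,0,0,-0.07,0,0,0],[0.62,0,0,0,0,0,0]]
  ]
}}

```text
time: 2.55
tool_pos: [0.5002, -0.0774, 0.0179]
eef_rot: [0.987, 0.159, 0.0, 0.0]
wrist_force: [0.2, 0.0, -0.6]
finger_gap: 0.189
finger_force: 0.0
```

```bash
python3 - <<'E'
from h import *
a=cam("scene");b=cam("top")
A=cv2.resize(a[0][190:330,210:470],(780,420)); save("ap.png",A); save("topap.png",b[0])
s=bot.get_state(); print(s["tool_pos"],s["wrist_force"],s["joints"])
E
```

```text
[ 0.50116441 -0.07748442  0.01881826] [-0.49326678 -0.3777427   0.30991196] [-2.78459173e-01  4.13741297e-01 -4.61658125e-01  6.92568550e-01
 -1.36494495e-04  2.54359732e+00]
```

View pics/ap.png

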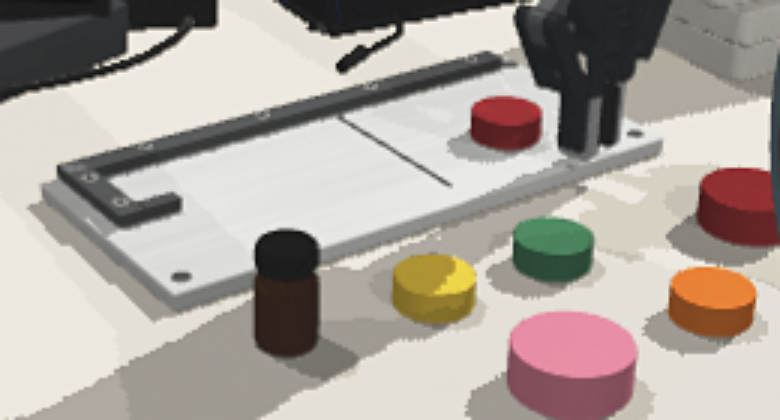

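The fingers stand behind the small red disc at crop (506,122), clear of the neighbours. I lower slightly, align, and push at 50 mm/s.

{"api": "send_rows", "payload": {
  "targets": [
    [[0.62,0.05,0.05,-0.03,0,0,0],[0.62,0.05,0.016,0,0,0,0],[0.62,0.05,0.016,0,0,0,0],[0.62,0.05,0.016,0,0,0,0],[0.62,0.05,0.016,0,0,0,0]]
  ]
}}

```text
time: 3.15
tool_pos: [0.5254, -0.0653, 0.0144]
eef_rot: [0.987, 0.159, 0.0, 0.0]
wrist_force: [-0.6, -0.5, -0.2]
finger_gap: 0.19
finger_force: 0.2
```

{"api": "send_rows", "payload": {
  "targets": [
    [[0.62,0.05,0.016,0,0,0,0],[0.62,0.05,0.016,0,0,0,0],[0.62,0.05,0.016,0,0,0,0],[0.62,0.05,0.016,0,0,0,0],[0.62,0.05,0.016,0,0,0,0]]
  ]
}}

```text
time: 3.65
tool_pos: [0.5502, -0.0574, 0.0143]
eef_rot: [0.987, 0.159, -0.0, 0.0]
wrist_force: [-0.6, -0.3, 0.6]
finger_gap: 0.188
finger_force: 0.2
```

```bash
cat >> h.py <<'E'
def red(p):
    for n in("top","scene"):
        c=cam(n); hsv=cv2.cvtColor(c[0],cv2.COLOR_RGB2HSV)
        m=(((hsv[...,0]<6)|(hsv[...,0]>172))&(hsv[...,1]>150)&(hsv[...,2]>60)).astype(np.uint8)
        k,l,st,ce=cv2.connectedComponentsWithStats(m)
        for i in range(1,k):
            w=px2w(c,[ce[i]],.026 if n=="top" else .02)
            if st[i,4]>40 and abs(inplate(p,w)[0,0])<.07 and abs(inplate(p,w)[0,1])<.16: print(n,st[i],w.round(4),"plate",(inplate(p,w)*1e3).round(1))
    s=bot.get_state(); print(s["time"],s["tool_pos"],(inplate(p,[s["tool_pos"]])*1e3).round(1),s["wrist_force"].round(1))
E
python3 -c "
from h import *
red(np.load('p.npy'))"
```

```text
scene [352 217  15  17 221] [[ 0.5771 -0.0397  0.02  ]] plate [[  9.3 -66.6]]
3.75 [ 0.55081488 -0.05732413  0.01442049] [[-17.8 -83. ]] [-0.4 -0.2 -0.2]
```

{"api": "send_rows", "payload": {
  "targets": [
    [[0.62,0.05,0.016,0,0,0,0],[0.62,0.05,0.016,0,0,0,0],[0.62,0.05,0.016,0,0,0,0],[0.62,0.04,0.013,0,0,0,0],[0.62,0.02,0.006,0,0,0,0]]
  ]
}}

```text
time: 4.25
tool_pos: [0.5714, -0.0507, 0.0144]
eef_rot: [0.987, 0.159, 0.0, 0.0]
wrist_force: [-0.7, -0.6, -0.1]
finger_gap: 0.191
finger_force: 0.1
```

{"api": "send_rows", "payload": {
  "targets": [
    [[0.62,0.01,0,0,0,0,0],[0.62,0.01,0,0,0,0,0],[0.62,0,0,0,0,0,0]]
  ]
}}

```text
time: 4.55
tool_pos: [0.5727, -0.0508, 0.0143]
eef_rot: [0.987, 0.159, -0.0, -0.0]
wrist_force: [-1.1, -0.0, 1.2]
finger_gap: 0.189
finger_force: 0.1
```

```bash
python3 -c "
from h import *
red(np.load('p.npy'))"
```

```text
scene [342 214  15  16 207] [[ 0.5988 -0.0333  0.02  ]] plate [[ 31.2 -61.2]]
4.65 [ 0.57269323 -0.05081193  0.01431513] [[  4.4 -77.5]] [ 0.5  1.  -0.3]
```

{"api": "send_rows", "payload": {
  "targets": [
    [[0.62,0.01,0,0,0,0,0],[0.62,0.01,0,0,0,0,0],[0.62,0.01,0,0,0,0,0]]
  ]
}}

```text
time: 4.95
tool_pos: [0.5758, -0.0508, 0.0143]
eef_rot: [0.987, 0.159, -0.0, 0.0]
wrist_force: [-1.5, -0.3, 1.5]
finger_gap: 0.191
finger_force: 0.8
```

{"api": "send_rows", "payload": {
  "targets": [
    [[0.62,0.01,0,0,0,0,0],[0.62,0,0,0,0,0,0]]
  ]
}}

```text
time: 5.15
tool_pos: [0.5759, -0.0508, 0.0141]
eef_rot: [0.987, 0.159, -0.001, 0.0]
wrist_force: [-3.2, -0.9, 2.1]
finger_gap: 0.187
finger_force: 1.6
```

{"api": "send_rows", "payload": {
  "targets": [
    [[0.62,-0.1,-0.03,0,0,0,0],[0.62,-0.1,-0.03,0,0,0,0],[0.62,0,0,0.2,0,0,0],[0.62,0,0,0.2,0,0,0],[1,0,-0.1,0,0,0,0.068]]
  ]
}}

```text
time: 5.65
tool_pos: [0.5582, -0.0668, 0.0571]
eef_rot: [0.974, 0.228, 0.002, 0.001]
wrist_force: [1.1, -0.6, -0.1]
finger_gap: 0.035
finger_force: 0.0
```

{"api": "send_rows", "payload": {
  "targets": [
    [[1,0,-0.1,0,0,0,0.068],[1,0,-0.1,0,0,0,0.068],[1,0.11,0,0,0,0,0.068],[1,0.11,0,0,0,0,0.068],[1,0.1,0,0,0,0,0.068]]
  ]
}}

```text
time: 6.15
tool_pos: [0.5886, -0.0872, 0.0544]
eef_rot: [0.842, 0.54, 0.0, 0.0]
wrist_force: [0.2, 0.3, 0.7]
finger_gap: 0.005
finger_force: 0.0
```

{"api": "send_rows", "payload": {
  "targets": [
    [[1,0,0,0,0,0,0.068],[1,0,0,0,0,0,0]]
  ]
}}

```text
time: 6.35
tool_pos: [0.5885, -0.087, 0.0543]
eef_rot: [0.805, 0.594, 0.0, 0.0]
wrist_force: [0.3, -0.2, -1.6]
finger_gap: 0.001
finger_force: 0.0
```

```bash
python3 -c "
from h import *
red(np.load('p.npy'))
c=cam('top'); save('crop2.png',cv2.resize(c[0][165:300,262:462],None,fx=4,fy=4))
c=cam('scene'); save('crop3.png',cv2.resize(c[0][190:330,210:470],(780,420)))"
```

```text
top [385 183  18  20 291] [[ 0.6041 -0.0403  0.026 ]] plate [[ 36.2 -68.4]]
scene [341 213  22  17 313] [[ 0.598 -0.038  0.02 ]] plate [[ 30.3 -65.8]]
6.45 [ 0.58814043 -0.08688461  0.05427969] [[  18.2 -114.2]] [-0.   0.3 -0.1]
```

View pics/crop3.png

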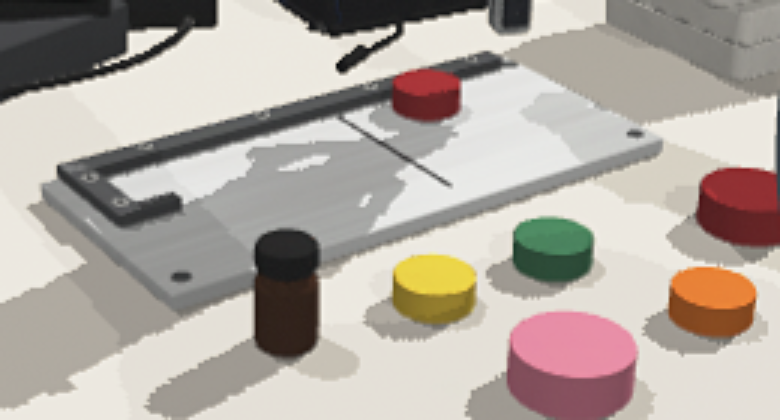

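The disc now lies against the rail at crop (427,95), right of the black line, and the neighbours have not moved. I descend behind it and slide it left.

{"api": "send_rows", "payload": {
  "targets": [
    [[1,0.04,0,-0.1,0,0,0],[1,0,0,-0.2,0,0,0],[1,0,0,-0.1,0,0,0],[1,0,0.03,0,0,0,0],[1,0,0.04,0,0,0,0]]
  ]
}}

```text
time: 7.05
tool_pos: [0.5924, -0.0795, 0.014]
eef_rot: [0.805, 0.594, -0.0, -0.0]
wrist_force: [0.1, -0.7, 0.1]
finger_gap: -0.0
finger_force: 0.0
```

{"api": "send_rows", "payload": {
  "targets": [
    [[1,-0.002,0.05,0,0,0,0],[1,-0.002,0.05,0,0,0,0],[1,-0.002,0.05,0,0,0,0],[1,-0.002,0.05,0,0,0,0],[1,-0.002,0.05,0,0,0,0]]
  ]
}}

```text
time: 7.55
tool_pos: [0.5919, -0.0544, 0.0146]
eef_rot: [0.805, 0.594, 0.0, 0.0]
wrist_force: [0.1, -1.3, 1.0]
finger_gap: -0.001
finger_force: 0.4
```

```bash
python3 -c "
from h import *
red(np.load('p.npy'))"
```

```text
top [376 183  14  21 206] [[ 0.6023 -0.0205  0.026 ]] plate [[ 35.3 -48.5]]
scene [333 216  22  16 316] [[ 0.5968 -0.0207  0.02  ]] plate [[ 29.8 -48.5]]
7.65 [ 0.59169568 -0.05388858  0.01438538] [[ 23.2 -81.4]] [-0.5 -0.  -0. ]
```

{"api": "send_rows", "payload": {
  "targets": [
    [[1,-0.002,0.05,0,0,0,0],[1,-0.002,0.05,0,0,0,0],[1,-0.002,0.05,0,0,0,0],[1,-0.002,0.05,0,0,0,0],[1,-0.002,0.05,0,0,0,0]]
  ]
}}

```text
time: 8.15
tool_pos: [0.5907, -0.0294, 0.0143]
eef_rot: [0.805, 0.594, -0.0, 0.0]
wrist_force: [-0.9, -0.7, 1.1]
finger_gap: 0.001
finger_force: 0.6
```

{"api": "send_rows", "payload": {
  "targets": [
    [[1,-0.002,0.05,0,0,0,0],[1,-0.002,0.05,0,0,0,0],[1,-0.002,0.05,0,0,0,0],[1,-0.002,0.05,0,0,0,0],[1,-0.002,0.05,0,0,0,0]]
  ]
}}

```text
time: 8.65
tool_pos: [0.5898, -0.0044, 0.0143]
eef_rot: [0.805, 0.594, 0.0, 0.0]
wrist_force: [-0.5, -1.1, 0.2]
finger_gap: 0.004
finger_force: 0.5
```

```bash
python3 -c "
from h import *
red(np.load('p.npy'))"
```

```text
scene [309 222  23  17 337] [[0.5943 0.0289 0.02  ]] plate [[29.6  1.1]]
8.75 [ 0.58975249 -0.00382702  0.01426872] [[ 23.5 -31.3]] [ 0.  -1.3 -0. ]
```

{"api": "send_rows", "payload": {
  "targets": [
    [[1,-0.002,0.05,0,0,0,0],[1,-0.002,0.05,0,0,0,0],[1,-0.002,0.05,0,0,0,0],[1,-0.002,0.05,0,0,0,0],[1,-0.002,0.05,0,0,0,0]]
  ]
}}

```text
time: 9.25
tool_pos: [0.5887, 0.0207, 0.0143]
eef_rot: [0.805, 0.594, -0.0, -0.0]
wrist_force: [-0.3, -0.0, 0.9]
finger_gap: 0.0
finger_force: 0.2
```

{"api": "send_rows", "payload": {
  "targets": [
    [[1,-0.002,0.05,0,0,0,0],[1,-0.002,0.05,0,0,0,0],[1,-0.003,0.05,0,0,0,0],[1,-0.003,0.05,0,0,0,0],[1,-0.003,0.05,0,0,0,0]]
  ]
}}

```text
time: 9.75
tool_pos: [0.5875, 0.0457, 0.0144]
eef_rot: [0.805, 0.594, 0.0, 0.0]
wrist_force: [-0.3, 0.0, -0.5]
finger_gap: -0.001
finger_force: 0.1
```

{"api": "send_rows", "payload": {
  "targets": [
    [[1,-0.002,0.05,0,0,0,0],[1,-0.002,0.05,0,0,0,0],[1,-0.003,0.05,0,0,0,0],[1,-0.003,0.05,0,0,0,0],[1,-0.003,0.05,0,0,0,0]]
  ]
}}

```text
time: 10.25
tool_pos: [0.5861, 0.0706, 0.0143]
eef_rot: [0.805, 0.594, 0.0, 0.0]
wrist_force: [-1.7, 0.1, -0.5]
finger_gap: 0.001
finger_force: 0.1
```

{"api": "send_rows", "payload": {
  "targets": [
    [[1,-0.002,0.05,0,0,0,0],[1,-0.002,0.05,0,0,0,0],[1,-0.003,0.05,0,0,0,0],[1,-0.003,0.04,0,0,0,0],[1,-0.003,0.02,0,0,0,0]]
  ]
}}

```text
time: 10.75
tool_pos: [0.5849, 0.0917, 0.0143]
eef_rot: [0.804, 0.594, 0.0, 0.0]
wrist_force: [0.2, -0.4, -0.5]
finger_gap: 0.002
finger_force: 0.1
```

```bash
python3 -c "
from h import *
red(np.load('p.npy'))
c=cam('scene'); save('crop4.png',cv2.resize(c[0][190:330,210:470],(780,420)))"
```

```text
scene [259 235  24  18 382] [[0.5898 0.1237 0.02  ]] plate [[29.4 96. ]]
10.85 [0.58494363 0.09156337 0.01436371] [[23.1 64.2]] [-0.6 -0.4 -0.7]
```

View pics/crop4.png

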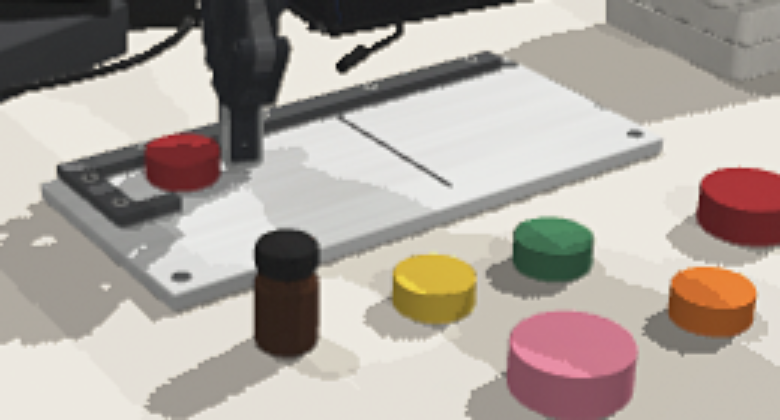

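The disc at crop (182,162) is on the rail at the nest mouth. I seat it slowly and watch the force.

{"api": "send_rows", "payload": {
  "targets": [
    [[1,-0.002,0.03,0,0,0,0],[1,-0.002,0.03,0,0,0,0],[1,-0.002,0.03,0,0,0,0],[1,-0.002,0.03,0,0,0,0],[1,-0.002,0.03,0,0,0,0]]
  ]
}}

```text
time: 11.4
tool_pos: [0.5838, 0.1064, 0.0143]
eef_rot: [0.805, 0.594, -0.0, 0.0]
wrist_force: [-0.2, -0.5, 0.8]
finger_gap: -0.001
finger_force: 0.4
```

{"api": "send_rows", "payload": {
  "targets": [
    [[1,0,0.015,0,0,0,0],[1,0,0.015,0,0,0,0],[1,0,0.01,0,0,0,0]]
  ]
}}

```text
time: 11.7
tool_pos: [0.5838, 0.1102, 0.0144]
eef_rot: [0.805, 0.594, -0.0, 0.0]
wrist_force: [-1.3, -1.2, 1.6]
finger_gap: 0.002
finger_force: 0.6
```

{"api": "send_rows", "payload": {
  "targets": [
    [[1,0,0.01,0,0,0,0],[1,0,0.01,0,0,0,0],[1,0,0,0,0,0,0]]
  ]
}}

```text
time: 12.0
tool_pos: [0.5839, 0.1123, 0.0143]
eef_rot: [0.805, 0.594, 0.0, -0.0]
wrist_force: [-1.2, -0.3, 0.4]
finger_gap: 0.001
finger_force: 0.4
```

```bash
python3 -c "
from h import *
red(np.load('p.npy'))"
```

```text
scene [247 238  25  18 369] [[0.5906 0.1431 0.02  ]] plate [[ 31.1 115.4]]
12.1 [0.58387047 0.11234118 0.01427494] [[22.9 85. ]] [-1.1 -0.9  0.3]
```

{"api": "send_rows", "payload": {
  "targets": [
    [[1,0,0.01,0,0,0,0],[1,0,0.01,0,0,0,0],[1,0,0,0,0,0,0]]
  ]
}}

```text
time: 12.4
tool_pos: [0.5839, 0.1142, 0.0143]
eef_rot: [0.805, 0.594, -0.0, 0.0]
wrist_force: [0.3, -1.1, -0.1]
finger_gap: -0.001
finger_force: 0.6
```

{"api": "send_rows", "payload": {
  "targets": [
    [[1,0,0.01,0,0,0,0],[1,0,0,0,0,0,0]]
  ]
}}

```text
time: 12.6
tool_pos: [0.5839, 0.1144, 0.0143]
eef_rot: [0.805, 0.594, -0.001, 0.001]
wrist_force: [-0.6, -4.7, 0.8]
finger_gap: -0.004
finger_force: 2.2
```

{"api": "send_rows", "payload": {
  "targets": [
    [[1,0.005,0.01,0,0,0,0],[1,0,0,0,0,0,0],[1,0,0,0,0,0,0]]
  ]
}}

```text
time: 12.9
tool_pos: [0.5839, 0.1145, 0.0143]
eef_rot: [0.805, 0.593, -0.001, 0.001]
wrist_force: [-1.4, -5.9, 1.3]
finger_gap: -0.001
finger_force: 3.6
```

{"api": "send_rows", "payload": {
  "targets": [
    [[1,-0.03,-0.1,0,0,0,0],[1,-0.06,-0.2,0,0,0,0],[1,0,-0.3,0.2,0,0,0],[1,0,-0.3,0.4,0,0,0],[1,0,-0.4,0.3,0,0,0]]
  ]
}}

```text
time: 13.4
tool_pos: [0.5755, -0.0135, 0.1058]
eef_rot: [0.804, 0.595, 0.001, -0.001]
wrist_force: [1.9, -0.9, -0.2]
finger_gap: 0.0
finger_force: 0.0
```

{"api": "send_rows", "payload": {
  "targets": [
    [[1,0,-0.4,0.2,0,0,0],[1,0,-0.4,0,0,0,0],[1,0,0,0,0,0,0]]
  ]
}}

```text
time: 13.7
tool_pos: [0.5767, -0.0984, 0.1256]
eef_rot: [0.806, 0.592, 0.001, 0.002]
wrist_force: [0.3, 0.8, 0.0]
finger_gap: -0.003
finger_force: 0.0
```

```bash
python3 -c "
from h import *
red(np.load('p.npy'))
c=cam('top'); a=cv2.resize(c[0][165:300,262:402],(560,540),interpolation=cv2.INTER_CUBIC); save('t5.png',a)
c=cam('scene'); save('s5.png',cv2.resize(c[0][205:325,215:415],(800,480),interpolation=cv2.INTER_CUBIC))"
```

```text
top [286 187  19  20 290] [[0.5944 0.144  0.026 ]] plate [[ 34.8 116.1]]
scene [246 238  25  18 357] [[0.5912 0.1445 0.02  ]] plate [[ 31.7 116.8]]
13.8 [ 0.57531876 -0.09424498  0.12426785] [[   5. -121.]] [-0.1 -0.3  0.1]
```

View pics/t5.png

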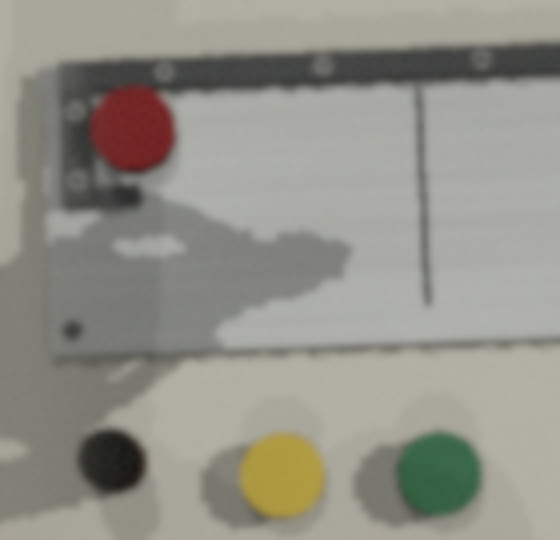

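View pics/s5.png

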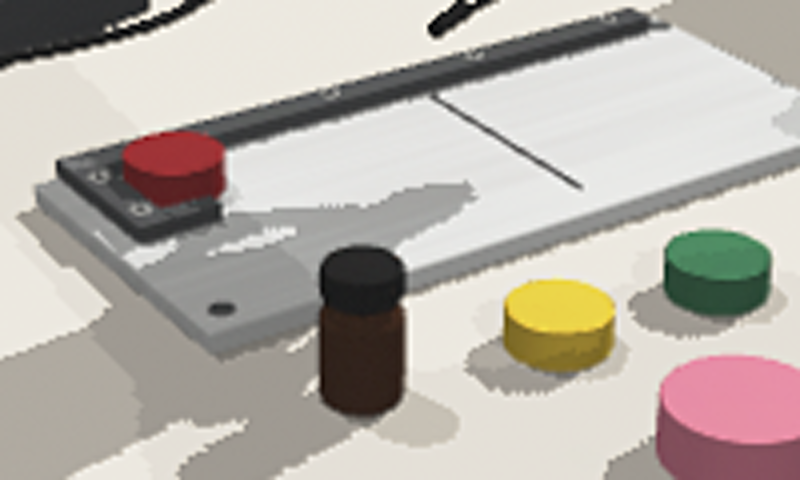

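The disc sits in the corner nest at crop (133,128), measured at (34.8, 116.1) mm on the plate. The vial, yellow and green blocks are at the same pixels as before, and the arm is clear.

```bash
python3 -c "
from station import bot
print(bot.close_job())"
```

```text
the job is handed in; nothing more can be done
None
```

The red block was pushed to the rail before the black line and slid home into the corner nest; the last camera check put it within about 1 mm of the seat, with the yellow block, green block and vial not moved, and the job is handed in.

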